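# Clamp a mended stone slab in the screw press

### The job

Slide the mended stone slab along the bench into the green screw press until it lies square against the red back stop and centred between the columns. Then wind the crank clockwise until the platen just touches the slab, give it half a turn more (no overtightening), and let go. Leave the other things on the bench where they are.

Things in the scene. Friction and masses are not known exactly. Their poses are not given: they have to be found in the camera images.
- press: Green screw press fixed to the bench; place and yaw vary. Origin on the bench (z 0) under the screw axis; +x points from its open front, where the slab enters, to its back (roughly the robot's left, world +y), its +y roughly back to the robot. The bench is its bed. Columns radius 13 mm (feet radius 22, 10 high) at x 0, y +-105 mm. Crosshead 60 mm (x) by 250 mm (y), z 135 to 170 mm, with a screw boss (radius 26) to 182 mm.
- visor_edge (a point): Middle of the front edge of the press's yellow visor: a level plate, y +-90 mm, z 150 to 155 mm, its edge at press x = -71 mm. It overhangs the slab's near edge when the slab is home, so a tool pushing the slab home must lean back 30 to 45 degrees from vertical: body away from the press, tips pointing down and in under the visor.
- stop (a point): Foot of the red back stop's front face, middle, at press x = +45 mm on the bench. The stop is 20 mm high, y +-90 mm. A slab square against it has its centre 45 mm in front of it, under the screw axis.
- slab: Mended stone slab, sand-coloured, dark crack across its top: 90 mm in its x, 130 mm in its y, 26 mm thick, 0.55 to 0.9 kg. Origin at its underside's centre. Starts on the bench before the press, centre 100 to 145 mm before the screw axis, up to 20 mm off the middle, turned up to 0.35 rad. Too wide to grasp: push its edges (about 3 to 7 N).
- platen: Aluminium pressing plate, 80 mm (x) by 100 mm (y) by 14 mm, level, hung under the screw. Origin at its underside's centre, on the screw axis. Starts 16 to 38 mm above the slab's top. Sprung on the screw: once it rests on the slab it stops, and the screw goes on down towards it against a soft spring.
- ram_foot (a point): Underside of the dark flange at the screw's lower end, on its axis. It is 44 mm above the platen's underside (30 above its top) while the platen hangs free, and nears it by 2 mm per 30 degrees of crank once the platen rests on the slab: 32 mm above the underside after half a turn. Force on the slab: about 5 N at contact, 12 N after half a turn.
- grip (a point): On the axis of the red upright crank knob, 20 mm below its top: pinch it here from above. Diameter 26 mm, 50 mm tall, 70 mm from the screw axis. It spins freely on its pin, so the gripper need not turn as it goes round. The crank arm's top is 33 mm below this point. It starts 0.26 to 0.29 m high and sinks with the screw; the screw's top end is lower than it.
- crank (a joint): Crank angle in rad, 0 to 19, growing clockwise seen from above; at 0 the crank arm points along the press's +x. Starts at 1.6 to 7.2. Clockwise drives screw, crank and platen down 24 mm per full turn. Self-locking; turns with about 0.15 Nm (2 to 3 N at the knob), little more when pressing.
- jar: Bystander: amber jar with white lid, 60 mm diameter, 105 mm tall, upright. Origin at the underside's centre. Jar, cork block and offcut stand in changing order: between robot and slab, beyond the slab, behind the press (its left end as the robot sees it).
- sanding_block: Bystander: cork block 70 x 40 x 35 mm. Origin at the underside's centre.
- offcut: Bystander: white marble offcut 75 x 55 x 30 mm. Origin at the underside's centre.
- hammer: Bystander: hammer lying at the right side of the bench, about 240 mm long. Origin at the underside.
- chisel: Bystander: steel chisel 190 mm long lying on the left. Origin at the underside.
- abrasive_disc: Bystander: black disc, diameter 116 mm, 10 mm thick, at the left side of the bench. Origin at the underside's centre.
- tub: Bystander: blue plastic bowl, 110 mm across, 60 mm high, on the right. Origin at the underside's centre.

How it is judged:
By the outcome, as a careful person would: the job done as asked, in the order asked, and still so for the second after the job is handed in, with the robot touching nothing.
It also fails if it takes over 72 s, if anything falls off the work surface, if the arm or the gripper's body presses on something with over 40 N, if the wrist force passes 120 N, or if a joint passes its speed limit or range.

### The arm

A 7-joint arm with a two-finger parallel gripper is mounted at the origin on the work surface. World frame = base frame: x ahead of the robot, y to its left, z up, the work surface at z = 0. Lengths are in m, angles in degrees, forces in N, time in s.
With the tool pointing down it reaches from about 0.425 to 0.875 m from the base axis. Payload 4.7 kg.
Tool frame: the origin (TCP) lies midway between the tips of the shut fingers; the grasp point (between the pads) lies 19 mm behind it; z points along the fingers, y is the line along which they close (so a half turn about z gives the same grasp; the last joint's range is limited). The gripper opens to 85 mm and grips with 20 to 120 N. Pads are 22 mm wide; open, the fingers measure 114 mm over their backs; the gripper's body (76 mm by 85 mm) begins 54 mm behind the grasp point. The pads swing forward as they close: fully open they stand 13 mm farther back than shut.
Start: joints at [68.016, 18.392, -4.016, 83.108, 1.295, 78.541, -3.26], TCP at [0.252, -0.599, 0.231] pointing down, gripper open.
Joint ranges: [-163.93, 163.93], [-17.29, 119.83], [-79.2, 71.16], [3.27, 140.29], [-89.18, 269.18], [5.43, 117.66], [-154.24, 154.24]. Speed limits (degrees/s): [147.25, 147.25, 180, 180, 180, 180, 180].

### API

Orientations are given as [roll, pitch, yaw] about the fixed x, y, z axes, in that order (R = Rz(yaw) Ry(pitch) Rx(roll)).
In Python, from station import bot, imaging gives the robot as it stands. The module is installed in compiled form; this text tells all that it offers.
- The arm moves only by the shell command python3 -m creep 'ROWS' [OPENING]. ROWS is JSON, one flat list of numbers, 4 for each row, row after row: the shift along the tool's x, y, z in m, then the turn about the tool's z in degrees. In form: [x, y, z, twist, x, y, z, twist, ...]. A call has 1 to 8 rows; each row is the pose to reach, as a shift and turn from the pose commanded when the call began, along the tool's axes at that moment; what a row does not reach only later rows make up. A row lasts 1/10 s, in which the tool goes at most 50 mm and 8.59 degrees, less where a joint would pass 70% of its speed; a pose out of reach is approached as far as the arm can. A call with a gripper value outside its range is refused whole. OPENING is the opening, from 0 (shut) to 1 (fully open), set as the call begins (- or left out, the last holds). The fingers move at their own pace and stop on an object; the grip force is fixed at half the most. Time passes only in rows, so rows that repeat a pose let the fingers close. It gives the time, the measured TCP pose, the force, the opening and the grip force at its end, in the units of the state.
- bot.sense(): the state, without advancing time (a new reading comes with each control period).
- imaging.read_camera(name): name is "scene" or "top" or "wrist"; returns a dict with "img" (420x560x3 uint8, blue, green, red), "range_z" (420x560 float32, m along the optical axis (not along the pixel's ray), 0 where there is no reading), "K" (3x3 intrinsics, pixels), "dist_coeffs" ([k1, k2, p1, p2, k3] as OpenCV has them; the pictures are not rectified), "cam_to_world" (4x4, takes a point from camera to world coordinates). Camera axes: x right, y down, z forward; pixel columns grow to the right and rows downward; lengths in m; the calibration is good to about 2 mm. A picture is of the moment at which its call begins.
- bot.close_job(): hands the job in; it is judged then, once.
The state is a dict: "time_s": time; "q": joint angles; "qd": joint speeds; "joint_efforts": joint torques, N m; "ee_pos": TCP position; "orientation": TCP orientation; "wrist_force": force on the tool from outside, world axes, zero at the start; "torque": the same for the moment, N m; "width": finger opening in m; "gripper_force": force on a finger pad.
Only numpy, scipy, OpenCV 4.12 (cv2) and the standard library are available. Lean on these libraries where they do the work, as an engineer would, in place of code of your own. Each camera call takes 0.05 s, during which the arm holds its last target. There are 200 camera calls.

## Working session

There is one attempt and no reset: what is moved stays moved. The work goes in short steps, Python scripts to look and compute and a shell command to move; the robot and the scene stay as the last step left them, time stands still between calls to the robot, and variables do not carry over. Pictures are saved under pics/ and viewed, at most 10 in all, crops included, and the job is handed in when it is done.

```bash
mkdir -p pics
cat > h.py <<'E'
import numpy as np, cv2
from station import bot, imaging
def snap(n,f):
    d=imaging.read_camera(n); cv2.imwrite('pics/%s.png'%f,d['img']); np.savez('pics/%s.npz'%f,**d); return d
def load(f): return dict(np.load('pics/%s.npz'%f))
def pt(d,u,v,z=None,r=2):
    p=cv2.undistortPoints(np.array([[[u,v]]],float),d['K'],d['dist_coeffs'])[0,0]
    T=d['cam_to_world']
    if z is None:
        w=d['range_z'][int(v)-r:int(v)+r+1,int(u)-r:int(u)+r+1]; s=np.median(w[w>0])
    else:
        ray=T[:3,:3]@[p[0],p[1],1]; s=(z-T[2,3])/ray[2]
    return (T@[p[0]*s,p[1]*s,s,1])[:3]
def cloud(d):
    h,w=d['range_z'].shape
    u,v=np.meshgrid(np.arange(w),np.arange(h))
    p=cv2.undistortPoints(np.stack([u,v],-1).reshape(-1,1,2).astype(float),d['K'],d['dist_coeffs']).reshape(h,w,2)
    s=d['range_z']; T=d['cam_to_world']
    P=np.stack([p[...,0]*s,p[...,1]*s,s],-1)@T[:3,:3].T+T[:3,3]
    P[s<=0]=np.nan
    return P
E
python3 - <<'E'
from h import *
for n in('scene','top'):
    d=snap(n,n+'0'); print(d['cam_to_world'].round(3).tolist())
s=bot.sense(); print(s)
E
```

```text
[[-0.733, 0.393, -0.555, 1.578], [0.68, 0.417, -0.603, 1.119], [-0.006, -0.82, -0.573, 1.244], [0.0, 0.0, 0.0, 1.0]]
[[0.006, -0.987, 0.162, 0.292], [-1.0, -0.005, 0.007, 0.007], [-0.006, -0.162, -0.987, 1.967], [0.0, 0.0, 0.0, 1.0]]
{'time_s': 0.1, 'q': array([68.01647862, 18.43340296, -4.01693093, 83.16835199,  1.29586893,
       78.54191391, -3.25854674]), 'qd': array([-0.00063969, -0.08189088, -0.03761681, -0.19801458, -0.01710828,
        0.07275083, -0.05242312]), 'joint_efforts': array([-1.14417999e-03, -4.94880188e+01, -3.84499244e-01, -3.15211058e+01,
        1.31719888e-02,  7.44418212e-03, -3.72519594e-05]), 'ee_pos': array([ 0.25156894, -0.59881221,  0.2303452 ]), 'orientation': array([-1.79901620e+02,  5.96951480e-03,  2.27960854e+01]), 'wrist_force': array([-0.12239925, -0.46810263,  0.1596745 ]), 'torque': array([0.03549295, 0.02508207, 0.06178216]), 'gripper_force': 0.0, 'width': 0.08552128855723949}
```

View pics/scene0.png

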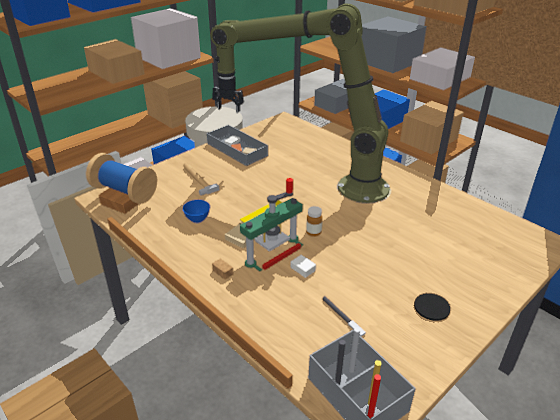

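View pics/top0.png

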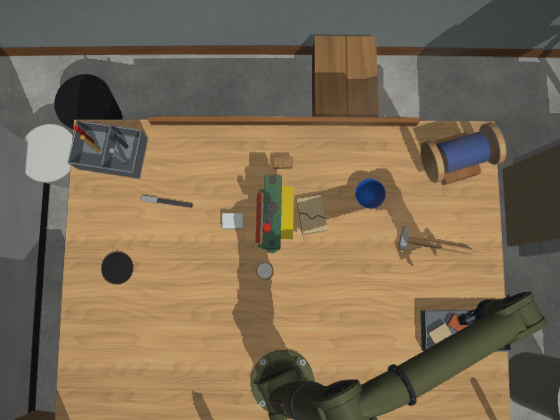

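The scene view shows the press around (270,222). In the top view the press is near (272,212), the slab near (312,213), and the red knob near (267,228). The jar is at (264,270), the cork at (282,160) and the offcut at (232,220). I'll enlarge the top view.

Run:
```python
from h import *
d=load('top0'); c=d['img'][150:290,215:345]
cv2.imwrite('pics/c1.png',cv2.resize(c,None,fx=4.2,fy=4.2,interpolation=cv2.INTER_CUBIC))
hsv=cv2.cvtColor(d['img'],cv2.COLOR_BGR2HSV); P=cloud(d)
s=np.zeros(hsv.shape[:2],bool); s[150:260,220:340]=1
H,S,V=cv2.split(hsv)
for n,m in dict(green=(H>60)&(H<90)&(S>100),yellow=(H>22)&(H<33)&(S>180),red=((H<6)|(H>174))&(S>170)).items():
    m=m&s; q=P[m]; print(n,m.sum(),np.nanpercentile(q,[2,50,98],axis=0).round(3).tolist())
    for z0,z1 in((0,.05),(.14,.165),(.165,.176),(.22,.32)):
        k=(q[:,2]>z0)&(q[:,2]<z1)
        if k.sum()>8:
            r=cv2.minAreaRect(q[k][:,:2].astype(np.float32)*1000); print('  ',z0,k.sum(),q[k].mean(0).round(4),r)
m=s&(P[...,2]>.02)&(P[...,2]<.032); m[:,:296]=0
n,l,st,ce=cv2.connectedComponentsWithStats(m.astype(np.uint8))
i=1+st[1:,4].argmax(); q=P[l==i]; print('slab',len(q),q.mean(0),cv2.minAreaRect(q[:,:2].astype(np.float32)*1000))
```

```text
green 39 [[0.451, 0.014, 0.004], [0.458, 0.025, 0.166], [0.505, 0.046, 0.176]]
   0 14 [0.4561 0.0353 0.009 ] ((456.1631774902344, 35.039920806884766), (9.62572956085205, 22.60574722290039), 12.856358528137207)
   0.165 20 [0.4699 0.0224 0.1701] ((479.8431091308594, 30.076496124267578), (56.13209533691406, 33.07466125488281), 0.02911778911948204)
yellow 591 [[0.49, -0.03, 0.147], [0.571, -0.013, 0.156], [0.657, 0.007, 0.166]]
   0.14 576 [ 0.5722 -0.0121  0.1553] ((574.1079711914062, -12.281841278076172), (38.821712493896484, 175.88267517089844), 88.58226013183594)
   0.165 14 [ 0.5709 -0.0121  0.167 ] ((576.5635375976562, -12.534673690795898), (162.547119140625, 33.48414993286133), 0.05961659923195839)
red 216 [[0.493, 0.045, 0.009], [0.537, 0.088, 0.022], [0.658, 0.097, 0.295]]
   0 156 [0.5733 0.0903 0.0198] ((575.2626953125, 90.45071411132812), (12.118598937988281, 172.6988983154297), 89.17864990234375)
   0.22 58 [0.506  0.0525 0.2877] ((507.2814636230469, 52.23564910888672), (21.761844635009766, 23.450355529785156), 89.2693862915039)
slab 699 [ 0.58867429 -0.10089536  0.02616643] ((589.0844116210938, -102.46285247802734), (130.7451934814453, 91.46399688720703), 9.8333158493042)
```

View pics/c1.png

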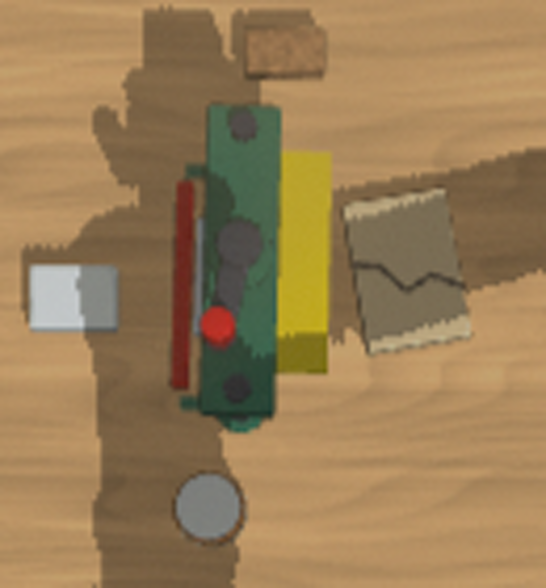

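The enlarged crop shows the crosshead corners at (208,103), (282,106), (275,415) and (200,411), so its yaw is small. The slab corners are near (345,207), (445,188), (470,333) and (371,353), turned about 10°. The knob is at (218,325).

Run:
```python
from h import *
d=load('top0'); P=cloud(d)
f=lambda u,v,z:pt(d,215+(u+.5)/4.2-.5,150+(v+.5)/4.2-.5,z)
C=np.array([f(u,v,.17) for u,v in((208,103),(282,106),(275,415),(200,411))]);print('xh',C.round(4).tolist(),C.mean(0))
print([np.linalg.norm(C[i]-C[i-1]).round(4) for i in range(4)])
a=C[:2].mean(0)-C[2:].mean(0); print('yaw of long axis from +x',np.degrees(np.arctan2(a[1],a[0])))
for v in ((331,152),(327,373)): print('visor',f(*v,.155))
R=[f(*v,.02) for v in((177,182),(193,182),(171,388),(187,388))]; print('stop top',np.round(R,4).tolist())
S=np.array([f(*v,.026) for v in((345,207),(445,188),(470,333),(371,353))]); print('slab',S.round(4).tolist(),S.mean(0))
e=S[1]-S[2];print(np.degrees(np.arctan2(e[1],e[0])),[np.linalg.norm(S[i]-S[i-1]).round(4) for i in range(4)])
s=np.zeros(P.shape[:2],bool); s[150:260,220:340]=1
q=P[s&(P[...,2]>.166)&(P[...,2]<.174)]; print(len(q),q.mean(0),cv2.minAreaRect(q[:,:2].astype(np.float32)*1000))
k=P[s&(P[...,2]>.285)]; print('knob',len(k),k.mean(0), f(218,325,.295))
print('screw top',f(239,241,.2)); print('jar',f(209,508,.105),'offcut',f(73,297,.03),'cork',f(287,52,.035))
```

```text
xh [[0.7011, 0.0651, 0.17], [0.6989, 0.0056, 0.17], [0.4503, 0.0099, 0.17], [0.4531, 0.0689, 0.17]] [0.57586094 0.0373554  0.17      ]
[np.float64(0.248), np.float64(0.0595), np.float64(0.2487), np.float64(0.0591)]
yaw of long axis from +x -0.9363779297481233
visor [ 0.66449447 -0.03418898  0.155     ]
visor [ 0.48527421 -0.03125408  0.155     ]
stop top [[0.6651, 0.0961, 0.02], [0.6652, 0.0822, 0.02], [0.4861, 0.099, 0.02], [0.4862, 0.0853, 0.02]]
slab [[0.6428, -0.0493, 0.026], [0.6598, -0.1355, 0.026], [0.534, -0.156, 0.026], [0.5164, -0.0715, 0.026]] [ 0.58823856 -0.10307206  0.026     ]
9.25790708270627 [np.float64(0.1283), np.float64(0.088), np.float64(0.1275), np.float64(0.0864)]
601 [0.57977785 0.03567477 0.16998632] ((574.882080078125, 18.02572250366211), (100.54203033447266, 247.98593139648438), 89.16764831542969)
knob 48 [0.50787942 0.05361734 0.29113766] [0.50537578 0.05199963 0.295     ]
screw top [0.58383145 0.03872927 0.2       ]
jar [0.38026014 0.06302349 0.105     ] offcut [0.56267383 0.18335599 0.03      ] cork [0.77751927 0.00134616 0.035     ]
```

Press axis is at about (0.5755, 0.038) with +x at about 89.1°. The slab is at (0.588, -0.103), about 10° counter-clockwise of square. Moves only allow a twist about the tool's z, so the lean will have to come from pushing the arm past its reach limit. I'll swing to azimuth -90° and test that.

```bash
python3 -m creep '[-0.116,-0.049,-0.05,-8,-0.232,-0.098,-0.1,-22,-0.232,-0.098,-0.1,-22.8,-0.232,-0.098,-0.1,-22.8,-0.232,-0.098,-0.1,-22.8,-0.232,-0.098,-0.1,-22.8,-0.232,-0.098,-0.1,-22.8]'; python3 -c "
from h import *
s=bot.sense();print(s['q'].round(1),s['ee_pos'],s['orientation'])"
```

```text
time_s: 0.8
ee_pos: [-0.0055, -0.5992, 0.3328]
orientation: [180.0, 0.2, 45.1]
wrist_force: [0.1, -1.3, 0.3]
width: 0.0854
gripper_force: 0.0
[86.5 10.4  1.7 81.5 -0.2 88.  43.3] [-0.00551078 -0.59916711  0.33280203] [179.98166568   0.18291596  45.1286978 ]
```

```bash
python3 -m creep '[0.035,-0.035,0,-8,0.07,-0.07,0,-16,0.105,-0.105,0,-24,0.14,-0.14,0,-32,0.18,-0.18,0,-40,0.21,-0.21,0,-45,0.21,-0.21,0,-45,0.21,-0.21,0,-45]'; python3 -c "
from h import *
s=bot.sense();print(s['q'].round(1),s['ee_pos'],s['orientation'])"
```

```text
time_s: 1.6
ee_pos: [0.005, -0.3458, 0.2976]
orientation: [-179.2, -4.7, 89.2]
wrist_force: [0.8, 0.0, 1.6]
width: 0.0852
gripper_force: 0.0
[105.2 -17.  -16.2 111.   -4.   90.   89.2] [ 0.00497976 -0.34581424  0.29758841] [-179.16770919   -4.65884419   89.17805386]
```

The tool leans the right way (tips toward +y) once out of reach. I'll push further and check whether the lean holds.

```bash
python3 -m creep '[0.1,0,0,0,0.2,0,0,0,0.2,0,0,0,0.2,0,0,0,0.2,0,0,0,0.2,0,0,0]'; python3 -c "
from h import *
s=bot.sense();print(s['q'].round(1),s['ee_pos'],s['orientation'])"
python3 -m creep '[-0.05,0,0,0,-0.1,0,0,0,-0.15,0,0,0,-0.2,0,0,0,-0.2,0,0,0]'; python3 -c "
from h import *
s=bot.sense();print(s['q'].round(1),s['ee_pos'],s['orientation'])"
```

```text
time_s: 2.2
ee_pos: [0.0402, -0.2532, 0.2137]
orientation: [168.9, -16.0, 93.4]
wrist_force: [0.7, 0.5, 0.9]
width: 0.0856
gripper_force: 0.0
[ 89.1 -17.3   0.3 123.4 -10.2  90.3  92.6] [ 0.04023143 -0.25319348  0.21373632] [168.88814042 -15.95166691  93.41043035]
time_s: 2.7
ee_pos: [0.0468, -0.4473, 0.152]
orientation: [168.2, -16.6, 93.0]
wrist_force: [0.7, 0.9, -0.0]
width: 0.0853
gripper_force: 0.0
[ 85.4  10.7   4.5 104.7 -11.9  82.   94.7] [ 0.04679227 -0.44725075  0.15196199] [168.18710176 -16.58915376  92.99445944]
```

Lean is kept. I'll write a helper that reports the tilt and converts world shifts to tool axes.

```bash
cat >> h.py <<'E'
from scipy.spatial.transform import Rotation as Ro
def st(*goals):
    s=bot.sense(); R=Ro.from_euler('xyz',s['orientation'],degrees=True).as_matrix(); p=s['ee_pos']; z=R[:,2]
    print('t',round(s['time_s'],1),'p',p.round(4),'rpy',s['orientation'].round(1),'q',s['q'].round(0),'F',s['wrist_force'].round(1),'w',round(s['width'],4))
    print(' tilt',np.degrees(np.arccos(-z[2])).round(1),'az',np.degrees(np.arctan2(z[1],z[0])).round(1),'tx',R[:,0].round(3),'ty',R[:,1].round(3),'tz',z.round(3))
    for g in goals: print('  goal',g,'->',(R.T@(np.array(g)-p)).round(4))
E
python3 -c "
from h import *
st((-0.02,-.36,.33),(0.05,-.45,.35),(-.04,-.45,.35),(-.04,-.2,.35))"
```

```text
t 2.7 p [ 0.0468 -0.4473  0.152 ] rpy [168.2 -16.6  93. ] q [ 85.  11.   5. 105. -12.  82.  95.] F [ 0.7  0.9 -0. ] w 0.0853
 tilt 20.3 az 56.8 tx [-0.05   0.957  0.286] ty [ 0.981 -0.007  0.196] tz [ 0.19   0.29  -0.938]
  goal (-0.02, -0.36, 0.33) -> [ 0.1377 -0.0312 -0.1544]
  goal (0.05, -0.45, 0.35) -> [ 0.0537  0.042  -0.186 ]
  goal (-0.04, -0.45, 0.35) -> [ 0.0583 -0.0462 -0.203 ]
  goal (-0.04, -0.2, 0.35) -> [ 0.2975 -0.048  -0.1306]
```

```bash
python3 -m creep '[0.03,0.05,-0.03,0,0.06,0.1,-0.06,0,0.09,0.15,-0.08,0,0.1,0.2,-0.08,0,0.1,0.2,-0.08,0]' >/dev/null; python3 -c "
from h import *
st((.1,-.2,.3))"
python3 -m creep '[0.05,-0.05,-0.02,0,0.1,-0.1,-0.02,0,0.15,-0.15,-0.02,0,0.2,-0.2,-0.02,0,0.2,-0.2,-0.02,0]' >/dev/null;  python3 -c "
from h import *
st((.2,-.45,.3))"
```

```text
t 3.2 p [ 0.2241 -0.3712  0.3015] rpy [168.1 -16.1  93.1] q [ 74.  -1.  -5. 100. -16.  93.  71.] F [0.  0.3 0.2] w 0.0854
 tilt 19.9 az 55.9 tx [-0.051  0.959  0.278] ty [ 0.98  -0.005  0.198] tz [ 0.191  0.282 -0.94 ]
  goal (0.1, -0.2, 0.3) -> [ 0.1702 -0.1227  0.026 ]
t 3.7 p [ 0.0856 -0.2635  0.3213] rpy [168.3 -17.4  93.2] q [100. -17. -13. 111. -16. 103.  88.] F [ 0.4 -0.5  1.2] w 0.0856
 tilt 20.9 az 58.7 tx [-0.054  0.953  0.3  ] ty [ 0.981 -0.005  0.193] tz [ 0.185  0.304 -0.934]
  goal (0.2, -0.45, 0.3) -> [-0.1902  0.1091 -0.0156]
```

```bash
python3 -m creep '[0.05,-0.05,0,0,0.1,-0.1,0,0,0.15,-0.15,0,0,0.15,-0.15,0,0]' >/dev/null; python3 -c "
from h import *
st((.2,-.45,.3))"
```

```text
t 4.1 p [ 0.0211 -0.2345  0.3015] rpy [167.1 -21.2  93. ] q [103. -17.  -7. 115. -12. 105.  96.] F [-1.4  0.6  1. ] w 0.0855
 tilt 24.6 az 60.6 tx [-0.049  0.931  0.361] ty [ 0.978 -0.03   0.208] tz [ 0.205  0.363 -0.909]
  goal (0.2, -0.45, 0.3) -> [-0.21    0.1809 -0.0403]
```

```bash
python3 -c "
from h import *
st((.38,-.2,.4))"
python3 -m creep '[0.0,0.05,-0.01,0,0.01,0.1,-0.01,0,0.02,0.15,-0.01,0,0.03,0.2,-0.01,0,0.04,0.25,-0.01,0,0.05,0.3,-0.01,0,0.05,0.35,-0.01,0,0.05,0.39,-0.01,0]' >/dev/null; python3 -c "
from h import *
st((.1,-.2,.4))"
```

```text
t 4.1 p [ 0.0211 -0.2345  0.3015] rpy [167.1 -21.2  93. ] q [103. -17.  -7. 115. -12. 105.  96.] F [-1.4  0.6  1. ] w 0.0855
 tilt 24.6 az 60.6 tx [-0.049  0.931  0.361] ty [ 0.978 -0.03   0.208] tz [ 0.205  0.363 -0.909]
  goal (0.38, -0.2, 0.4) -> [ 0.0502  0.3703 -0.0036]
t 4.9 p [ 0.3998 -0.1978  0.4159] rpy [166.4 -21.   93.9] q [ 69.  -6. -24.  92. -27.  99.  44.] F [-0.3 -1.  -0.3] w 0.0855
 tilt 24.8 az 59.9 tx [-0.064  0.932  0.358] ty [ 0.975 -0.017  0.22 ] tz [ 0.211  0.363 -0.908]
  goal (0.1, -0.2, 0.4) -> [ 0.0115 -0.2959 -0.0496]
```

```bash
python3 -m creep '[0.0,-0.05,0,0,0.0,-0.1,0,0,0,-0.15,0,0,0,-0.2,0,0,0,-0.25,0,0,0,-0.3,0,0,0,-0.3,0,0]' >/dev/null; python3 -c "
from h import *
st((.4,-.2,.4))"
```

```text
t 5.6 p [ 0.1271 -0.2179  0.3275] rpy [166.9 -25.4  93.9] q [109. -17. -25. 112. -21. 109.  85.] F [ 0.1 -1.2  0.8] w 0.0853
 tilt 28.4 az 65.5 tx [-0.062  0.901  0.429] ty [ 0.978 -0.03   0.205] tz [ 0.197  0.432 -0.88 ]
  goal (0.4, -0.2, 0.4) -> [ 0.0303  0.2813 -0.0021]
```

```bash
python3 -m creep '[0.02,0.05,-0.02,0,0.05,0.1,-0.03,0,0.08,0.15,-0.03,0,0.12,0.19,-0.03,0,0.16,0.21,-0.03,0,0.2,0.21,-0.02,0,0.23,0.21,0.01,0,0.25,0.21,0.03,0]' >/dev/null; python3 -c "
from h import *
st((.1,0.05,.36))"
python3 -m creep '[0.0,-0.05,0,0,0.0,-0.1,0,0,0,-0.15,0,0,0,-0.2,0,0,0,-0.25,0,0,0,-0.25,0,0,0,-0.25,0,0]' >/dev/null; python3 -c "
from h import *
st((.4,-.2,.4))"
```

```text
t 6.4 p [ 0.3398 -0.081   0.4316] rpy [168.5 -28.9  93.3] q [ 29. -17.   7. 102. -28. 103.  32.] F [ 0.9 -0.   1.1] w 0.0856
 tilt 31.0 az 70.5 tx [-0.05   0.874  0.484] ty [ 0.984 -0.04   0.174] tz [ 0.172  0.485 -0.858]
  goal (0.1, 0.05, 0.36) -> [ 0.0918 -0.2537  0.0838]
t 7.1 p [ 0.1348 -0.1432  0.3698] rpy [164.6 -39.5  96.6] q [ 63. -17.  10. 113. -22. 118.  69.] F [-20.3  29.1  24.5] w 0.0855
 tilt 41.9 az 73.1 tx [-0.088  0.767  0.636] ty [ 0.977 -0.058  0.205] tz [ 0.194  0.639 -0.744]
  goal (0.4, -0.2, 0.4) -> [-0.0478  0.2685 -0.0073]
```

The lean is now about 41°, enough. The fingertips differ about 20 mm in height across the opening, which still fits the slab's 26 mm thickness. There is contact force, so I'm backing off outward.

```bash
python3 -m creep '[0,0.04,0,0,0,0.08,0,-1,0,0.12,0,-2,0,0.16,0,-3,0,0.2,0,-3,0,0.24,0,-3]' >/dev/null; python3 -c "
from h import *
st((.58,-.25,.25),(.585,-.22,.06))"
```

```text
t 7.7 p [ 0.37   -0.1598  0.4194] rpy [162.3 -38.6  99.8] q [ 53.  -3.  -4.  96. -37. 108.  48.] F [-1.  -1.   0.4] w 0.0853
 tilt 41.9 az 72.7 tx [-0.133  0.77   0.624] ty [ 0.971 -0.025  0.237] tz [ 0.198  0.637 -0.745]
  goal (0.58, -0.25, 0.25) -> [-0.2031  0.166   0.1102]
  goal (0.585, -0.22, 0.06) -> [-0.2992  0.125   0.2718]
```

```bash
python3 -m creep '[-0.034,0.028,0.018,0,-0.068,0.056,0.036,0,-0.102,0.084,0.054,0,-0.136,0.112,0.072,0,-0.17,0.14,0.09,0,-0.203,0.166,0.11,0,-0.203,0.166,0.11,0]' 0 >/dev/null; python3 -c "
from h import *
st((.59,-.2,.06),(.59,-.2,.03))"
```

```text
t 8.4 p [ 0.5797 -0.2492  0.2421] rpy [162.8 -39.1  99.6] q [ 46.  27.  -7.  81. -35.  91.  48.] F [-0.2  0.5 -0. ] w -0.0001
 tilt 42.2 az 73.4 tx [-0.129  0.765  0.631] ty [ 0.973 -0.025  0.229] tz [ 0.191  0.644 -0.741]
  goal (0.59, -0.2, 0.06) -> [-0.0786 -0.033   0.1686]
  goal (0.59, -0.2, 0.03) -> [-0.0975 -0.0399  0.1908]
```

```bash
python3 -m creep '[-0.02,-0.008,0.04,0,-0.039,-0.016,0.08,0,-0.06,-0.024,0.12,0,-0.078,-0.033,0.16,0,-0.0975,-0.04,0.19,0,-0.0975,-0.04,0.19,0,-0.0975,-0.04,0.19,0]' >/dev/null
python3 - <<'E'
from h import *
st((.589,-.185,.014),(.581,-.13,.014),(.579,-.12,.014))
d=snap('wrist','w1'); snap('scene','s1')
E
```

```text
t 9.1 p [ 0.5904 -0.2048  0.0399] rpy [162.3 -38.6  99.7] q [ 44.  36.  -8.  92. -36.  72.  58.] F [ 0.4 -1.4  0.1] w -0.0003
 tilt 41.9 az 72.6 tx [-0.132  0.77   0.624] ty [ 0.971 -0.026  0.238] tz [ 0.2    0.637 -0.744]
  goal (0.589, -0.185, 0.014) -> [-0.0008 -0.008   0.0316]
  goal (0.581, -0.13, 0.014) -> [ 0.0426 -0.0173  0.0651]
  goal (0.579, -0.12, 0.014) -> [ 0.0506 -0.0195  0.0711]
```

View pics/w1.png

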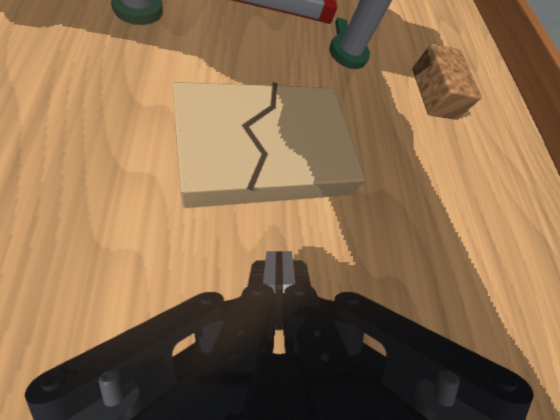

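The wrist view shows the shut fingertips at (279,255). The slab's near edge runs from (183,205) to (360,190), with feet and stop beyond. Next I'll descend and make the first push.

```bash
python3 -m creep '[0,-0.004,0.015,0,0,-0.008,0.03,0,0,-0.008,0.03,0,0,-0.008,0.03,0]' >/dev/null
python3 - <<'E'
from h import *
st((.583,-.14,.014),(.580,-.12,.014),(.578,-.105,.014))
E
```

```text
t 9.6 p [ 0.5881 -0.1854  0.0141] rpy [162.3 -38.6  99.7] q [ 43.  37.  -9.  95. -37.  68.  59.] F [-0.8 -0.6  0.1] w 0.0002
 tilt 41.9 az 72.7 tx [-0.132  0.77   0.624] ty [ 0.971 -0.026  0.237] tz [ 0.199  0.637 -0.744]
  goal (0.583, -0.14, 0.014) -> [ 0.0355 -0.0061  0.028 ]
  goal (0.58, -0.12, 0.014) -> [ 0.0513 -0.0096  0.0401]
  goal (0.578, -0.105, 0.014) -> [ 0.0632 -0.0119  0.0493]
```

```bash
cat >> h.py <<'E'
def slab(f,n='wrist',x0=0.49,x1=0.68,y0=-.2,y1=.09):
    d=snap(n,f); P=cloud(d); H,S,V=cv2.split(cv2.cvtColor(d['img'],cv2.COLOR_BGR2HSV))
    m=(abs(P[...,2]-.026)<.005)&(P[...,0]>x0)&(P[...,0]<x1)&(P[...,1]>y0)&(P[...,1]<y1)
    m=cv2.morphologyEx(m.astype(np.uint8),cv2.MORPH_OPEN,np.ones((3,3)))
    k,l,s,c=cv2.connectedComponentsWithStats(m); i=1+s[1:,4].argmax(); q=P[l==i]
    print('slab',len(q),q[:,2].mean(),cv2.minAreaRect(q[:,:2].astype(np.float32)*1000))
    return d,P,l==i
E
python3 -m creep '[0.006,-0.001,0.005,0,0.013,-0.002,0.01,0,0.019,-0.003,0.015,0,0.026,-0.005,0.02,0,0.032,-0.006,0.025,0,0.038,-0.007,0.03,0,0.045,-0.008,0.035,0,0.051,-0.0096,0.04,0]' >/dev/null
python3 - <<'E'
from h import *
st((.578,-.1,.014))
slab('w2'); slab('t2','top')
E
```

```text
t 10.4 p [ 0.5808 -0.1225  0.0145] rpy [162.2 -38.4  99.6] q [ 41.  33. -11. 102. -39.  63.  58.] F [-0.6 -7.1  4. ] w -0.0004
 tilt 41.7 az 72.3 tx [-0.131  0.773  0.621] ty [ 0.971 -0.028  0.239] tz [ 0.202  0.634 -0.746]
  goal (0.578, -0.1, 0.014) -> [ 0.0174 -0.0035  0.0141]
slab 29362 0.026557149096178734 ((593.20556640625, -75.62367248535156), (130.51515197753906, 102.69257354736328), 1.7048166990280151)
slab 15 0.027480084498241582 ((611.4434204101562, -70.00418090820312), (11.049505233764648, 12.491839408874512), 89.44090270996094)
```

```bash
sed -i 's/<.005)&(P/<.0022)\&(P/; s/np.ones((3,3)))/np.ones((7,7)))/' h.py
python3 - <<'E'
from h import *
d,P,m=slab('w3'); cv2.imwrite('pics/w3m.png',np.where(m[...,None],d['img'],d['img']//3))
E
```

```text
slab 27984 0.02659114365645101 ((593.1365356445312, -68.20230865478516), (129.38534545898438, 91.06837463378906), 0.19251787662506104)
```

View pics/w3m.png

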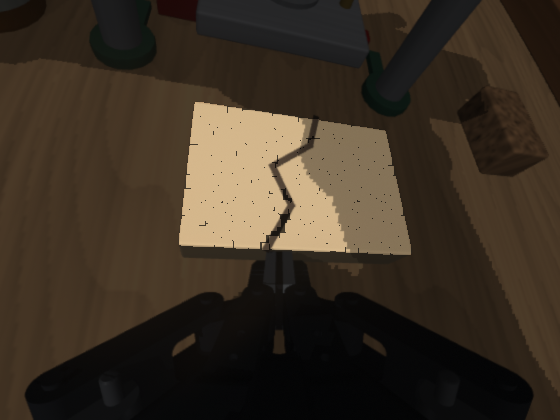

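The wrist mask covers the whole slab, now almost square, with its centre near (0.593, -0.068). I'll measure the columns and stop in the same camera to get the relative offset.

```bash
cat >> h.py <<'E'
from scipy.optimize import least_squares
def cols(d):
    P=cloud(d).reshape(-1,3); out=[]
    for cx in(.47,.68):
        q=P[(P[:,2]>.02)&(P[:,2]<.12)&(np.hypot(P[:,0]-cx,P[:,1]-.037)<.035)]
        if len(q)<50: print('few',len(q)); continue
        r=least_squares(lambda c:np.hypot(q[:,0]-c[0],q[:,1]-c[1])-.013,[cx,.04],loss='soft_l1',f_scale=.001)
        out.append(r.x); print('col',len(q),r.x.round(4),np.median(abs(r.fun)).round(4))
    if len(out)==2:
        a=out[1]-out[0]; print('axis',(sum(out)/2).round(4),'sep',np.linalg.norm(a).round(4),'yaw',np.degrees(np.arctan2(a[1],a[0])).round(2))
E
python3 - <<'E'
from h import *
cols(load('w1')); cols(load('w3'))
st((.578,-.1,.014),(.59,-.14,.014))
E
```

```text
few 0
col 1333 [0.6826 0.0371] 0.0004
col 1485 [0.4727 0.0405] 0.0004
col 3905 [0.6826 0.037 ] 0.0004
axis [0.5776 0.0388] sep 0.21 yaw -0.94
t 10.6 p [ 0.5803 -0.1204  0.0145] rpy [162.3 -38.6  99.7] q [ 41.  33. -11. 102. -39.  63.  58.] F [ 0.2 -1.2  0.7] w 0.0003
 tilt 41.9 az 72.6 tx [-0.132  0.77   0.624] ty [ 0.971 -0.026  0.238] tz [ 0.2    0.637 -0.745]
  goal (0.578, -0.1, 0.014) -> [ 0.0157 -0.0029  0.0129]
  goal (0.59, -0.14, 0.014) -> [-0.0167  0.0098 -0.0102]
```

Axis is (0.5776, 0.0388) with yaw -0.94° and a separation of 210 mm, as it should be. The slab sits about 17 mm too far +x, so I'll go round and push its +x side.

```bash
python3 -m creep '[-0.033,0.002,-0.031,0,-0.038,0.041,-0.023,0,-0.043,0.081,-0.015,0,-0.049,0.1204,-0.0065,0,-0.023,0.119,0.016,0,0.003,0.118,0.038,0,0.029,0.117,0.06,0,0.029,0.117,0.06,0]' >/dev/null
python3 - <<'E'
from h import *
st((.68,-.062,.014),(.67,-.062,.014),(.66,-.062,.014))
E
```

```text
t 11.3 p [ 0.7008 -0.0533  0.0159] rpy [162.3 -39.  100.3] q [ 31.  40. -13.  90. -39.  61.  48.] F [-0.5  1.4  0.1] w 0.0003
 tilt 42.3 az 73.5 tx [-0.139  0.764  0.63 ] ty [ 0.972 -0.018  0.236] tz [ 0.192  0.645 -0.74 ]
  goal (0.68, -0.062, 0.014) -> [-0.005  -0.0205 -0.0082]
  goal (0.67, -0.062, 0.014) -> [-0.0036 -0.0302 -0.0101]
  goal (0.66, -0.062, 0.014) -> [-0.0022 -0.0399 -0.012 ]
```

```bash
python3 -m creep '[0.001,-0.01,-0.002,0,0.002,-0.02,-0.004,0,0.003,-0.025,-0.0045,0,0.0035,-0.029,-0.005,0,0.004,-0.033,-0.006,0,0.0043,-0.037,-0.0066,0,0.0046,-0.041,-0.0073,0,0.0046,-0.041,-0.0073,0]'
python3 - <<'E'
from h import *
st((.655,-.062,.014)); d,_,_=slab('w4'); cols(d)
E
```

```text
time_s: 12.15
ee_pos: [0.6605, -0.0642, 0.0146]
orientation: [162.2, -38.5, 99.7]
wrist_force: [1.8, -0.9, 1.9]
width: -0.0001
gripper_force: 1.3
t 12.2 p [ 0.6605 -0.0642  0.0146] rpy [162.2 -38.5  99.7] q [ 34.  37. -13.  96. -40.  60.  51.] F [ 1.8 -0.9  1.9] w -0.0001
 tilt 41.9 az 72.5 tx [-0.132  0.771  0.623] ty [ 0.971 -0.027  0.239] tz [ 0.201  0.636 -0.745]
  goal (0.655, -0.062, 0.014) -> [ 0.0021 -0.0056  0.0007]
slab 37511 0.026486169251633558 ((583.0643920898438, -64.98316955566406), (89.93841552734375, 121.19052124023438), 89.01126861572266)
few 0
col 6890 [0.6827 0.037 ] 0.0003
```

```bash
python3 -m creep '[0,-0.0015,0,0,0,-0.003,-0.0003,0,0,-0.003,-0.0003,0,0,0.01,0.002,0,-0.005,0.03,0,0,-0.03,0.045,-0.01,0,-0.07,0.06,-0.04,0,-0.1,0.06,-0.07,0]' >/dev/null
python3 - <<'E'
from h import *
d,P,m=slab('w5'); cols(d); q=P[m]; print(q.min(0),q.max(0), np.where(m.any(0))[0][[0,-1]])
st((.576,-.16,.03),(.576,-.135,.014))
E
```

```text
slab 17511 0.02653477588492259 ((589.7343139648438, -65.35432434082031), (91.95789337158203, 105.27157592773438), 88.81580352783203)
few 0
col 162 [0.6826 0.0372] 0.0004
[ 0.53792525 -0.11184479  0.02380118] [ 0.64313127 -0.01913515  0.02819688] [  0 170]
t 13.1 p [ 0.716  -0.1986  0.0158] rpy [162.6 -38.2  99.1] q [ 37.  47.  -8.  76. -36.  71.  50.] F [-2.9 -7.3 -0.8] w 0.0
 tilt 41.4 az 72.2 tx [-0.124  0.776  0.618] ty [ 0.971 -0.032  0.236] tz [ 0.203  0.63  -0.75 ]
  goal (0.576, -0.16, 0.03) -> [ 0.0562 -0.1339 -0.0147]
  goal (0.576, -0.135, 0.014) -> [ 0.0657 -0.1385  0.013 ]
```

```bash
python3 -m creep '[0.01,-0.035,-0.005,0,0.02,-0.07,-0.01,0,0.035,-0.105,-0.015,0,0.045,-0.134,-0.02,0,0.045,-0.134,-0.02,0,0.045,-0.134,-0.02,0,0.045,-0.134,-0.02,0]' >/dev/null
python3 - <<'E'
from h import *
d,P,m=slab('w6'); cols(d); 
st((.576,-.13,.014),(.577,-.08,.014),(.577,-.04,.014),(.578,-.02,.014))
E
```

```text
slab 19764 0.02660915578345445 ((576.8619995117188, -65.1914291381836), (91.90754699707031, 130.6078338623047), 89.3005142211914)
col 642 [0.4726 0.0405] 0.0004
col 2444 [0.6826 0.037 ] 0.0004
axis [0.5776 0.0388] sep 0.2101 yaw -0.95
t 13.8 p [ 0.5785 -0.1611  0.029 ] rpy [162.3 -38.6  99.8] q [ 43.  34. -10.  98. -38.  67.  59.] F [ 0.2 -0.3 -0.7] w -0.0001
 tilt 41.9 az 72.6 tx [-0.133  0.771  0.623] ty [ 0.971 -0.026  0.238] tz [ 0.2    0.637 -0.745]
  goal (0.576, -0.13, 0.014) -> [ 0.015  -0.0068  0.0305]
  goal (0.577, -0.08, 0.014) -> [ 0.0534 -0.0071  0.0625]
  goal (0.577, -0.04, 0.014) -> [ 0.0842 -0.0081  0.088 ]
  goal (0.578, -0.02, 0.014) -> [ 0.0995 -0.0076  0.1009]
```

The slab is now 1 mm off centre and 0.2° off square. Twisting slightly so the tips sit flush, then pushing in two stages.

```bash
python3 -m creep '[0.007,-0.002,0.016,-0.4,0.0145,-0.004,0.031,-0.8,0.0145,-0.004,0.031,-0.8,0.025,-0.0043,0.0395,-0.8,0.035,-0.0047,0.048,-0.8,0.045,-0.005,0.056,-0.8,0.055,-0.0053,0.064,-0.8,0.0646,-0.0056,0.0724,-0.8]'
python3 - <<'E'
from h import *
d,P,m=slab('w7'); cols(d); 
st((.578,-.04,.014),(.578,-.013,.014))
E
```

```text
time_s: 14.6
ee_pos: [0.5783, -0.0649, 0.0142]
orientation: [161.7, -38.3, 100.6]
wrist_force: [0.2, -3.4, 0.6]
width: -0.0001
gripper_force: 2.0
slab 27838 0.026581199350125873 ((576.8663330078125, -14.483695983886719), (89.86837768554688, 131.9964599609375), 87.0613784790039)
col 5294 [0.4727 0.0405] 0.0003
col 8310 [0.6826 0.037 ] 0.0004
axis [0.5777 0.0387] sep 0.21 yaw -0.95
t 14.7 p [ 0.578  -0.0615  0.0147] rpy [161.6 -38.4 100.9] q [ 39.  31. -13. 106. -41.  59.  58.] F [-0.2  0.1 -0.1] w 0.0002
 tilt 42.0 az 72.8 tx [-0.148  0.769  0.622] ty [ 0.969 -0.013  0.247] tz [ 0.198  0.639 -0.744]
  goal (0.578, -0.04, 0.014) -> [ 0.0161 -0.0005  0.0142]
  goal (0.578, -0.013, 0.014) -> [ 0.0369 -0.0008  0.0315]
```

```bash
python3 -m creep '[-0.002,0.0028,-0.002,0,0.003,0.0028,0.003,0,0.008,0.0027,0.007,0,0.013,0.0026,0.011,0,0.018,0.0026,0.016,0,0.0227,0.0025,0.0198,0]'
python3 - <<'E'
from h import *
d,P,m=slab('w8'); cols(d); 
st((.578,-.02,.014),(.578,-.013,.014))
E
```

```text
time_s: 15.25
ee_pos: [0.5825, -0.037, 0.0146]
orientation: [161.6, -38.2, 100.6]
wrist_force: [0.1, -5.9, 3.4]
width: -0.0002
gripper_force: 3.0
slab 19345 0.02654457416637468 ((576.24169921875, 14.108282089233398), (89.93155670166016, 131.0021514892578), 89.18733215332031)
col 8957 [0.4727 0.0405] 0.0003
col 9076 [0.6827 0.037 ] 0.0004
axis [0.5777 0.0387] sep 0.21 yaw -0.95
t 15.3 p [ 0.5821 -0.0351  0.0146] rpy [161.6 -38.3 100.7] q [ 37.  30. -14. 108. -42.  57.  56.] F [ 0.6 -2.8  1.1] w 0.0001
 tilt 41.8 az 72.4 tx [-0.145  0.772  0.619] ty [ 0.969 -0.017  0.248] tz [ 0.202  0.636 -0.745]
  goal (0.578, -0.02, 0.014) -> [ 0.0119 -0.0043  0.0093]
  goal (0.578, -0.013, 0.014) -> [ 0.0173 -0.0044  0.0137]
```

```bash
python3 -m creep '[-0.004,-0.002,-0.004,0,0.002,-0.002,0.002,0,0.007,-0.0018,0.006,0,0.012,-0.0015,0.01,0,0.016,-0.001,0.013,0,0.019,-0.0005,0.0155,0]'
python3 - <<'E'
from h import *
d,P,m=slab('w9'); cols(d); 
st((.578,-.02,.014),(.578,-.013,.014))
E
```

```text
time_s: 15.9
ee_pos: [0.5799, -0.014, 0.0131]
orientation: [161.9, -38.1, 100.5]
wrist_force: [-12.1, -18.8, 9.8]
width: 0.0004
gripper_force: 9.4
slab 10272 0.02645868219233757 ((575.989990234375, 37.52486801147461), (89.79314422607422, 130.40151977539062), 89.9471664428711)
col 10905 [0.4727 0.0405] 0.0003
col 6405 [0.6827 0.037 ] 0.0004
axis [0.5777 0.0387] sep 0.21 yaw -0.95
t 15.9 p [ 0.5799 -0.0142  0.0132] rpy [161.9 -38.1 100.5] q [ 36.  29. -15. 110. -43.  55.  56.] F [ -6.3 -10.    2.3] w -0.0002
 tilt 41.6 az 72.5 tx [-0.143  0.774  0.617] ty [ 0.969 -0.016  0.245] tz [ 0.2    0.633 -0.748]
  goal (0.578, -0.02, 0.014) -> [-0.0037 -0.0015 -0.0047]
  goal (0.578, -0.013, 0.014) -> [ 0.0017 -0.0016 -0.0003]
```

```bash
python3 -m creep '[-0.0093,0,-0.0076,0,-0.005,-0.029,-0.0136,0,-0.001,-0.029,-0.0105,0,0.003,-0.029,-0.007,0,0.005,-0.029,-0.0055,0,0.0065,-0.029,-0.0042,0]'
python3 - <<'E'
from h import *
d,P,m=slab('w10'); cols(d); 
st()
E
```

```text
time_s: 16.55
ee_pos: [0.5512, -0.0128, 0.0135]
orientation: [161.8, -38.0, 100.5]
wrist_force: [-10.9, -18.4, 7.7]
width: -0.0002
gripper_force: 8.7
slab 6749 0.026481117487215655 ((536.376220703125, 38.28401184082031), (92.05968475341797, 50.25538635253906), 89.11988067626953)
col 13653 [0.4727 0.0405] 0.0003
col 4676 [0.6827 0.037 ] 0.0004
axis [0.5777 0.0387] sep 0.2101 yaw -0.94
t 16.6 p [ 0.5513 -0.0129  0.0135] rpy [161.7 -38.  100.4] q [ 37.  26. -15. 113. -44.  55.  58.] F [ -9.7 -13.    5. ] w -0.0002
 tilt 41.5 az 72.2 tx [-0.143  0.775  0.615] ty [ 0.969 -0.017  0.247] tz [ 0.202  0.631 -0.749]
```

Square (-0.9°) against the stop and about 1.4 mm off centre. I'll retract and check.

```bash
python3 -m creep '[-0.02,0,-0.016,0,-0.04,0.001,-0.032,0,-0.065,0.01,-0.05,0,-0.09,0.02,-0.075,0,-0.09,0.02,-0.1,0,-0.09,0.02,-0.1,0,-0.09,0.02,-0.1,0]' >/dev/null
python3 - <<'E'
from h import *
d,P,m=slab('w11'); cols(d)
st()
E
```

```text
slab 6254 0.026636391691865057 ((575.9747924804688, 37.46565628051758), (89.58549499511719, 130.07017517089844), 87.94253540039062)
col 1757 [0.4727 0.0405] 0.0004
col 3910 [0.6826 0.037 ] 0.0004
axis [0.5776 0.0388] sep 0.21 yaw -0.94
t 17.4 p [ 0.564  -0.139   0.0376] rpy [161.7 -38.4 100.8] q [ 43.  31. -10. 102. -38.  67.  59.] F [-0.7  0.4  0.5] w 0.0001
 tilt 41.9 az 72.7 tx [-0.147  0.77   0.621] ty [ 0.969 -0.014  0.247] tz [ 0.199  0.638 -0.744]
```

View pics/w11.png

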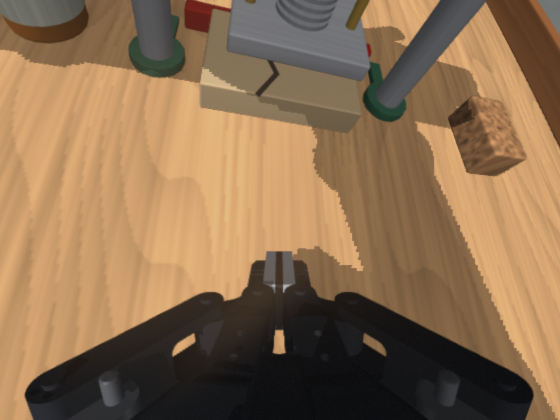

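The view shows the slab under the platen, its near edge running from (202,100) to (352,128). I'll fit that edge for yaw.

Run:
```python
from h import *
for f in('w11','w10'):
    d=load(f); P=cloud(d)
    m=(abs(P[...,2]-.0265)<.003)&(P[...,1]>-.03)&(P[...,1]<.09)&(P[...,0]>.505)&(P[...,0]<.65)
    q=P[m]
    X=[];Y=[]
    for x in np.arange(.515,.64,.003):
        k=q[abs(q[:,0]-x)<.0015]
        if len(k)>15: X.append(x);Y.append(np.percentile(k[:,1],2))
    X=np.array(X);Y=np.array(Y)
    for _ in range(3):
        c=np.polyfit(X,Y,1); r=Y-np.polyval(c,X); g=abs(r)<.0015; X,Y=X[g],Y[g]
    print(f,len(X),'yaw',np.degrees(np.arctan(c[0])),'y at .5776',np.polyval(c,.5776),r.std(), 'xrange',np.percentile(q[q[:,1]<.03][:,0],[.3,99.7]), X.min(),X.max())
    s=P[(abs(P[...,2]-.02)<.0015)&(P[...,1]>.08)&(P[...,1]<.1)]; print(len(s), s[:,1].min() if len(s) else '')
```

```text
w11 42 yaw -1.1248339262535643 y at .5776 -0.006472699451355686 0.00028246975038560785 xrange [0.51127654 0.63951628] 0.515 0.6380000000000001
453 0.08057435832869667
w10 20 yaw -0.12719384443444268 y at .5776 -0.006801252332425598 0.0005153727523032018 xrange [0.5110569  0.63909091] 0.5810000000000001 0.6380000000000001
1068 0.08036650173067496
```

The slab is home: near edge at y -0.0065 (expected -0.006), yaw -1.1° against -0.94°, laterally about 2 mm off. Next is the crank. A twist of about +21.7° makes the closing axis level, so the leaning gripper can pinch the knob flat.

```bash
python3 -m creep '[0.03,-0.001,-0.033,3,0.06,-0.002,-0.065,6,0.09,-0.003,-0.098,9,0.12,-0.004,-0.13,12,0.15,-0.005,-0.163,15,0.18,-0.006,-0.195,18,0.21,-0.007,-0.228,21.7,0.241,-0.007,-0.261,21.7]' 0.7 >/dev/null
python3 - <<'E'
from h import *
st()
for n in('wrist','top'):
    d=snap(n,n+'k'); P=cloud(d); H,S,V=cv2.split(cv2.cvtColor(d['img'],cv2.COLOR_BGR2HSV))
    m=((H<8)|(H>172))&(S>140)&(P[...,2]>.2)&(P[...,2]<.33); q=P[m]
    if len(q)<10: print(n,'none'); continue
    zt=np.percentile(q[:,2],97); t=q[q[:,2]>zt-.004]; print(n,len(q),'ztop',zt,'top c',t.mean(0),'n',len(t))
    r=least_squares(lambda c:np.hypot(q[:,0]-c[0],q[:,1]-c[1])-.013,q[:,:2].mean(0),loss='soft_l1',f_scale=.001); 
    if n=='wrist':
        k=q[q[:,2]<zt-.006]; r=least_squares(lambda c:np.hypot(k[:,0]-c[0],k[:,1]-c[1])-.013,k[:,:2].mean(0)+[0,.01],loss='soft_l1',f_scale=.001); print('axis',r.x,np.median(abs(r.fun)))
E
```

```text
t 18.1 p [ 0.469  -0.119   0.3805] rpy [-179.8  -41.9   72.5] q [ 45.   3.  -7.  95. -39.  98.  21.] F [ 0.9 -0.   0. ] w 0.0601
 tilt 41.9 az 72.8 tx [0.223 0.71  0.668] ty [ 0.955 -0.298 -0.003] tz [ 0.197  0.638 -0.744]
wrist 843 ztop 0.2916359663407092 top c [0.50859153 0.05182319 0.29050942] n 342
axis [0.50919384 0.05444928] 0.00027838471280117356
top 64 ztop 0.29668806869181386 top c [0.50578441 0.05139967 0.29455101] n 18
```

View pics/wristk.png

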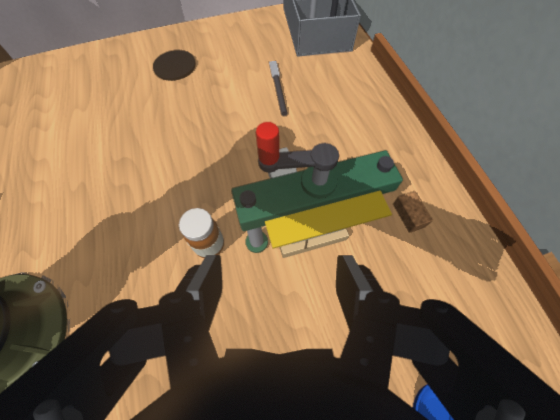

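The wrist view shows the red knob at (267,145), the arm leading to the screw top at (324,158), the yellow visor, and the slab beneath. The knob axis is (0.509, 0.0545) with its top at 0.2915, and its radius of 70.4 mm agrees with the given 70. Approaching and gripping.

```bash
python3 -m creep '[0.03,-0.007,0.035,0,0.0594,-0.0133,0.07,0,0.0594,-0.0133,0.11,0,0.0594,-0.0133,0.15,0,0.0594,-0.0133,0.19,0,0.0594,-0.0133,0.2216,0,0.0594,-0.0133,0.2216,0,0.0594,-0.0133,0.2216,0]'
python3 - <<'E'
from h import *
st((.5132,.0685,.2555))
d=load('w11');P=cloud(d)
q=P[(P[...,0]>.53)&(P[...,0]<.62)&(P[...,1]>-.01)&(P[...,1]<.08)&(P[...,2]>.035)&(P[...,2]<.11)]
h,e=np.histogram(q[:,2],np.arange(.035,.11,.002)); print([(round(a,3),int(b)) for a,b in zip(e,h) if b>30])
E
```

```text
time_s: 19.05
ee_pos: [0.5138, 0.0671, 0.2535]
orientation: [-179.8, -41.9, 72.6]
wrist_force: [0.1, -1.1, 0.7]
width: 0.0599
gripper_force: 0.0
t 19.1 p [0.5138 0.0671 0.2535] rpy [-179.8  -41.9   72.6] q [ 35.   0. -18. 112. -44.  73.  15.] F [ 0.1 -1.1  0.7] w 0.0599
 tilt 41.9 az 72.8 tx [0.223 0.711 0.667] ty [ 0.955 -0.297 -0.002] tz [ 0.197  0.638 -0.745]
  goal (0.5132, 0.0685, 0.2555) -> [ 0.0022 -0.001  -0.0007]
[(np.float64(0.051), 57), (np.float64(0.053), 282), (np.float64(0.055), 330), (np.float64(0.057), 342), (np.float64(0.059), 339), (np.float64(0.061), 349), (np.float64(0.063), 512), (np.float64(0.065), 4384), (np.float64(0.067), 193), (np.float64(0.069), 354), (np.float64(0.071), 42), (np.float64(0.073), 191), (np.float64(0.075), 327), (np.float64(0.077), 45), (np.float64(0.079), 171), (np.float64(0.081), 286), (np.float64(0.083), 45), (np.float64(0.085), 110), (np.float64(0.087), 58)]
```

Platen gap is about 25.6 mm, so 384° to contact plus 180°, about 564° in all. Closing on the knob.

```bash
python3 -m creep '[0.002,-0.001,-0.001,0,0.002,-0.001,-0.001,0,0.002,-0.001,-0.001,0,0.002,-0.001,-0.001,0,0.002,-0.001,-0.001,0,0.002,-0.001,-0.001,0]' 0
python3 - <<'E'
from h import *
st()
d=load('w11');P=cloud(d)
q=P[(P[...,0]>.53)&(P[...,0]<.62)&(P[...,1]>-.01)&(P[...,1]<.08)&(P[...,2]>.064)&(P[...,2]<.068)]; print(np.median(q[:,2]))
R=Ro.from_euler('xyz',bot.sense()['orientation'],degrees=True).as_matrix()
c=np.array([.5776,.0388]); a0=np.degrees(np.arctan2(.0545-c[1],.509-c[0])); r=.07
f=lambda a:np.array([c[0]+r*np.cos(np.radians(a)),c[1]+r*np.sin(np.radians(a)),0])
print('a0',a0)
for k in range(1,20):
    t=30*k; w=f(a0-t)-f(a0)+[0,0,-.024*t/360]; print(t,(R.T@w).round(4).tolist())
E
```

```text
time_s: 19.65
ee_pos: [0.5135, 0.0667, 0.2579]
orientation: [-180.0, -41.9, 72.6]
wrist_force: [-5.5, 1.1, 5.9]
width: 0.025
gripper_force: 58.6
t 19.6 p [0.5135 0.0667 0.2579] rpy [-180.   -41.9   72.6] q [ 35.  -0. -18. 112. -44.  74.  15.] F [-5.5  1.1  5.9] w 0.025
 tilt 41.9 az 72.6 tx [0.223 0.71  0.668] ty [ 0.954 -0.299 -0.   ] tz [ 0.2    0.637 -0.744]
0.06585797989231627
a0 167.10912452103625
30 [0.0252, 0.0066, 0.0253]
60 [0.0444, 0.0301, 0.0452]
90 [0.052, 0.0643, 0.0547]
120 [0.0458, 0.0999, 0.0518]
150 [0.0269, 0.1275, 0.0376]
180 [0.0002, 0.1396, 0.0163]
210 [-0.0277, 0.133, -0.006]
240 [-0.0495, 0.1094, -0.023]
270 [-0.0599, 0.0753, -0.0295]
300 [-0.0563, 0.0397, -0.0236]
330 [-0.0401, 0.0121, -0.0064]
360 [-0.016, 0.0, 0.0179]
390 [0.0092, 0.0066, 0.0431]
420 [0.0283, 0.0301, 0.063]
450 [0.036, 0.0643, 0.0726]
480 [0.0298, 0.0999, 0.0697]
510 [0.0109, 0.1275, 0.0555]
540 [-0.0158, 0.1396, 0.0341]
570 [-0.0437, 0.133, 0.0118]
```

Gripped (25 mm, 59 N). I'll print 15° rows for each 120° call.

Run:
```python
from h import *
R=Ro.from_euler('xyz',[-180,-41.9,72.6],degrees=True).as_matrix()
c=np.array([.5776,.0388]); a0=167.1; r=.07
f=lambda t:np.array([c[0]+r*np.cos(np.radians(a0-t)),c[1]+r*np.sin(np.radians(a0-t)),-.024*t/360])
for s in(0,120,240,360,480):
    print(s,','.join('%.4g,%.4g,%.4g,0'%tuple((R.T@(f(s+k)-f(s))).round(4)) for k in range(15,121,15)))
```

```text
0 0.0129,0.001,0.0129,0,0.0252,0.0066,0.0253,0,0.0359,0.0166,0.0363,0,0.0444,0.0301,0.0452,0,0.0499,0.0464,0.0515,0,0.052,0.0643,0.0547,0,0.0506,0.0825,0.0548,0,0.0458,0.0999,0.0518,0
120 -0.0081,0.0153,-0.0059,0,-0.0189,0.0276,-0.0142,0,-0.0316,0.0358,-0.0244,0,-0.0456,0.0396,-0.0355,0,-0.0599,0.0387,-0.047,0,-0.0735,0.033,-0.0579,0,-0.0855,0.0231,-0.0673,0,-0.0953,0.0095,-0.0748,0
240 -0.0068,-0.0163,-0.0048,0,-0.0103,-0.0342,-0.0066,0,-0.0103,-0.0524,-0.0052,0,-0.0068,-0.0698,-0.0007,0,-0,-0.0851,0.0067,0,0.0094,-0.0973,0.0165,0,0.0209,-0.1056,0.0281,0,0.0335,-0.1094,0.0408,0
360 0.0129,0.001,0.0129,0,0.0252,0.0066,0.0253,0,0.0359,0.0166,0.0363,0,0.0444,0.0301,0.0452,0,0.0499,0.0464,0.0515,0,0.052,0.0643,0.0547,0,0.0506,0.0825,0.0548,0,0.0458,0.0999,0.0518,0
480 -0.0081,0.0153,-0.0059,0,-0.0189,0.0276,-0.0142,0,-0.0316,0.0358,-0.0244,0,-0.0456,0.0396,-0.0355,0,-0.0599,0.0387,-0.047,0,-0.0735,0.033,-0.0579,0,-0.0855,0.0231,-0.0673,0,-0.0953,0.0095,-0.0748,0
```

```bash
python3 -m creep '[0.013,0.001,0.013,0,0.025,0.0066,0.0253,0,0.036,0.0166,0.0363,0,0.0444,0.03,0.045,0,0.05,0.0464,0.0515,0,0.052,0.0643,0.0547,0,0.0506,0.0825,0.055,0,0.046,0.1,0.052,0]'
python3 - <<'E'
from h import *
st(); p=bot.sense()['ee_pos']-np.array([.004,.0121,-.0141]); print('knob angle turned',(167.1-np.degrees(np.arctan2(p[1]-.0388,p[0]-.5776)))%360,np.hypot(p[0]-.5776,p[1]-.0388))
E
```

```text
time_s: 20.45
ee_pos: [0.6314, 0.1012, 0.2496]
orientation: [179.9, -41.8, 72.6]
wrist_force: [-10.5, -8.6, 11.5]
width: 0.0248
gripper_force: 60.1
t 20.4 p [0.6314 0.1012 0.2496] rpy [179.9 -41.8  72.6] q [ 29.  13. -21.  99. -40.  67.   7.] F [-10.5  -8.6  11.5] w 0.0248
 tilt 41.8 az 72.4 tx [0.223 0.711 0.667] ty [ 0.954 -0.3    0.001] tz [ 0.201  0.636 -0.745]
knob angle turned 121.82103051329292 0.07077824644680268
```

```bash
python3 -m creep '[-0.008,0.0153,-0.006,0,-0.019,0.0276,-0.0142,0,-0.0316,0.036,-0.0244,0,-0.0456,0.04,-0.0355,0,-0.06,0.0387,-0.047,0,-0.0735,0.033,-0.058,0,-0.0855,0.023,-0.0673,0,-0.095,0.0095,-0.075,0]'; python3 -m creep '[-0.007,-0.0163,-0.005,0,-0.0103,-0.034,-0.0066,0,-0.0103,-0.0524,-0.005,0,-0.007,-0.07,-0.0007,0,0,-0.085,0.0067,0,0.0094,-0.097,0.0165,0,0.021,-0.1056,0.028,0,0.0335,-0.1094,0.041,0]'
python3 - <<'E'
from h import *
st(); p=bot.sense()['ee_pos']-np.array([.004,.0121,-.0141]); print('knob angle turned',(167.1-np.degrees(np.arctan2(p[1]-.0388,p[0]-.5776)))%360,np.hypot(p[0]-.5776,p[1]-.0388))
for n in('wrist','scene'):
    d=snap(n,n+'p'); P=cloud(d)
    q=P[(P[...,0]>.53)&(P[...,0]<.63)&(P[...,1]>-.01)&(P[...,1]<.09)&(P[...,2]>.02)&(P[...,2]<.12)]
    h,e=np.histogram(q[:,2],np.arange(.02,.12,.002)); print(n,[(round(float(a),3),int(b)) for a,b in zip(e,h) if b>5])
E
```

```text
time_s: 21.25
ee_pos: [0.6035, -0.0154, 0.242]
orientation: [179.9, -42.0, 72.6]
wrist_force: [0.3, 6.0, 1.6]
width: 0.0247
gripper_force: 58.8
time_s: 22.05
ee_pos: [0.5135, 0.0665, 0.2338]
orientation: [-180.0, -41.8, 72.5]
wrist_force: [-4.2, -0.9, 7.7]
width: 0.0243
gripper_force: 60.1
t 22.1 p [0.5135 0.0665 0.2338] rpy [-180.   -41.8   72.5] q [ 37.   1. -20. 114. -44.  71.  17.] F [-4.2 -0.9  7.7] w 0.0243
 tilt 41.8 az 72.5 tx [0.224 0.71  0.667] ty [ 0.954 -0.301 -0.   ] tz [ 0.201  0.636 -0.745]
knob angle turned 0.006483739917769071 0.06990668448537954
wrist []
scene [(0.02, 14), (0.022, 23), (0.024, 24), (0.026, 19), (0.028, 20), (0.03, 18), (0.032, 19), (0.034, 19), (0.036, 49), (0.038, 60), (0.04, 56), (0.042, 40), (0.044, 23), (0.046, 10), (0.048, 7), (0.05, 11), (0.052, 6), (0.056, 6), (0.068, 6), (0.072, 11), (0.074, 22), (0.076, 28), (0.078, 32), (0.08, 12), (0.082, 15), (0.084, 7), (0.092, 8), (0.1, 6)]
```

```bash
python3 -m creep '[0.013,0.001,0.013,0,0.025,0.0066,0.0253,0,0.036,0.0166,0.0363,0,0.0444,0.03,0.045,0,0.05,0.0464,0.0515,0,0.052,0.0643,0.0547,0,0.0506,0.0825,0.055,0,0.046,0.1,0.052,0]' >/dev/null; python3 -m creep '[-0.008,0.0153,-0.006,0,-0.019,0.0276,-0.0142,0,-0.0316,0.036,-0.0244,0,-0.0456,0.04,-0.0355,0,-0.06,0.0387,-0.047,0,-0.0645,0.037,-0.0507,0,-0.0645,0.037,-0.0507,0]'
python3 - <<'E'
from h import *
st(); p=bot.sense()['ee_pos']-np.array([.004,.0121,-.0141]); print('knob angle turned',360+(167.1-np.degrees(np.arctan2(p[1]-.0388,p[0]-.5776)))%360,np.hypot(p[0]-.5776,p[1]-.0388))
E
python3 -m creep '[0,0,0,0,0,0,0,0,0,0,0,0,0,0,-0.02,0,0,0,-0.05,0,0,0,-0.09,0,0,0,-0.13,0,0,0,-0.13,0]' 0.7; python3 -c "
from h import *
st((.56,-.14,.06),(.575,-.16,.09))"
```

```text
time_s: 23.65
ee_pos: [0.6404, 0.0128, 0.2205]
orientation: [-179.9, -41.9, 72.5]
wrist_force: [-6.6, 2.2, 8.8]
width: 0.0249
gripper_force: 60.0
t 23.6 p [0.6404 0.0128 0.2205] rpy [-179.9  -41.9   72.5] q [ 35.  19. -20.  96. -38.  70.  13.] F [-6.6  2.2  8.8] w 0.0249
 tilt 41.9 az 72.6 tx [0.224 0.709 0.668] ty [ 0.954 -0.3   -0.001] tz [ 0.199  0.638 -0.744]
knob angle turned 560.0301379879696 0.07006467164846547
time_s: 24.45
ee_pos: [0.6165, -0.0755, 0.3199]
orientation: [179.4, -41.7, 72.5]
wrist_force: [0.2, -0.9, 0.6]
width: 0.0598
gripper_force: 0.0
t 24.4 p [ 0.6165 -0.0755  0.3199] rpy [179.4 -41.7  72.5] q [ 40.  16. -17.  87. -37.  84.  13.] F [ 0.2 -0.9  0.6] w 0.0598
 tilt 41.7 az 71.6 tx [0.225 0.712 0.665] ty [ 0.951 -0.308  0.008] tz [ 0.21   0.631 -0.747]
  goal (0.56, -0.14, 0.06) -> [-0.2314 -0.0359  0.1416]
  goal (0.575, -0.16, 0.09) -> [-0.2223 -0.0153  0.1097]
```

```bash
python3 -m creep '[-0.04,-0.005,0,0,-0.08,-0.01,0.02,0,-0.12,-0.014,0.04,0,-0.16,-0.018,0.06,0,-0.2,-0.022,0.08,0,-0.246,-0.027,0.115,0,-0.246,-0.027,0.115,0,-0.246,-0.027,0.115,0]' >/dev/null
python3 - <<'E'
from h import *
st()
d=snap('wrist','wv'); cols(d); P=cloud(d)
q=P[(P[...,0]>.53)&(P[...,0]<.63)&(P[...,1]>-.012)&(P[...,1]<.09)&(P[...,2]>.015)&(P[...,2]<.12)]
h,e=np.histogram(q[:,2],np.arange(.015,.12,.001)); print([(round(float(a),3),int(b)) for a,b in zip(e,h) if b>40])
cv2.imwrite('pics/wvc.png',cv2.resize(d['img'][0:210,130:430],None,fx=2.6,fy=2.6))
E
```

```text
t 25.2 p [ 0.5565 -0.1615  0.0652] rpy [-179.7  -42.    72.3] q [ 47.  30. -13. 100. -36.  70.  36.] F [-0.5 -0.1 -0.4] w 0.0598
 tilt 42.0 az 72.8 tx [0.226 0.708 0.669] ty [ 0.954 -0.3   -0.004] tz [ 0.198  0.639 -0.743]
col 4367 [0.4726 0.0405] 0.0004
col 1946 [0.6826 0.0371] 0.0004
axis [0.5776 0.0388] sep 0.21 yaw -0.92
[(0.015, 91), (0.016, 84), (0.017, 97), (0.018, 79), (0.019, 85), (0.02, 87), (0.021, 94), (0.022, 90), (0.023, 98), (0.024, 109), (0.025, 168), (0.026, 401), (0.027, 188), (0.028, 72), (0.029, 88), (0.03, 104), (0.031, 93), (0.032, 93), (0.033, 88), (0.034, 116), (0.035, 95), (0.036, 84), (0.037, 108), (0.038, 125), (0.039, 364), (0.04, 2219), (0.041, 974), (0.042, 75), (0.043, 59), (0.044, 132), (0.045, 47), (0.048, 56), (0.049, 59), (0.05, 60), (0.059, 65), (0.06, 73), (0.061, 96), (0.062, 103), (0.063, 89), (0.064, 122), (0.065, 302), (0.066, 1235), (0.067, 291), (0.068, 63), (0.069, 46), (0.07, 63), (0.071, 45), (0.072, 65), (0.073, 52), (0.074, 60), (0.075, 58), (0.076, 49), (0.077, 61), (0.078, 56), (0.079, 70), (0.08, 65), (0.081, 50), (0.082, 62), (0.083, 64), (0.084, 58), (0.085, 72), (0.086, 61), (0.087, 65), (0.088, 65), (0.089, 56), (0.09, 71), (0.091, 57), (0.092, 47), (0.093, 67), (0.094, 55), (0.095, 52), (0.096, 62), (0.097, 61), (0.098, 52), (0.099, 41), (0.1, 73)]
```

View pics/wvc.png

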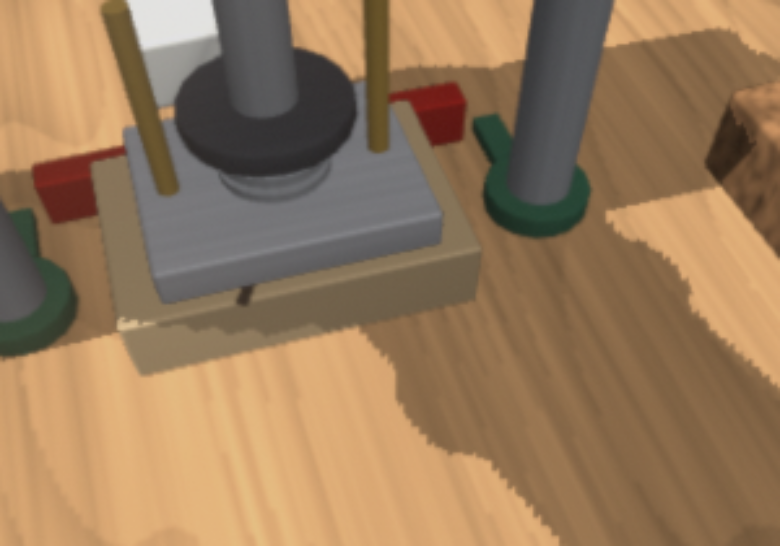

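The crop shows the platen flat on the slab, the flange above it near (265,110) in the crop, and the slab against the red stop. The flange's underside is at about 0.0588, roughly 32 mm above the platen's underside, so about half a turn past contact. Handing in.

```bash
python3 -c "
from station import bot
print(bot.close_job())"
```

```text
the job is handed in; nothing more can be done
None
```

I handed the job in at about 25 s: the slab is square against the stop and about 2 mm off centre, the platen is pressed about half a turn past contact, and the knob is released; I don't have the verdict.

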